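Fold up a cardboard notions tray round a button jar

ROBOT

A 6-joint arm with a two-finger parallel gripper is mounted at the origin on the work surface. World frame = base frame: x ahead of the robot, y to its left, z up, the work surface at z = 0. Lengths are in mm, angles in rad, forces in N, time in s.
With the tool pointing down it reaches from about 325 to 775 mm from the base axis. Payload 5.5 kg.
Tool frame: the origin (TCP) lies at the very end of the fingers, on their centre line; the grasp point (between the pads) lies 19 mm behind it (grip_depth is the distance from the TCP to the grasp point, in mm); z points along the fingers, y is the line along which they close (so a half turn about z gives the same grasp; the last joint's range is limited). The gripper opens to 88 mm and grips with 3 to 60 N. Pads are 20 mm wide; open, the fingers measure 115 mm over their backs; the gripper's body (75 mm by 178 mm) begins 61 mm behind the grasp point.
Start: joints at [-1.161, 0.091, 1.231, -0, 1.82, -0.057], TCP at [270.02, -535.822, 222.631] pointing down, gripper open.
Joint ranges: [-2.87, 2.87], [-0.86, 2.18], [0.17, 2.46], [-1.51, 4.65], [0.06, 2.69], [-2.65, 2.65]. Speed limits (rad/s): [2.57, 2.57, 3.01, 3.14, 3.14, 3.14].

INTERFACE

Orientations are given as a unit quaternion [x, y, z, w].
In Python, from cell import * gives the robot as it stands.
- The arm moves only by the shell command python3 -m crank 'ROWS' [FORCE]. ROWS is JSON, a list of rows, each a list of 3 entries, a list of its own where there are three numbers: the turn, a rotation vector about the tool's x, y, z in degrees, then the shift along the tool's x, y, z in m, then the finger opening in m, from 0 to 0.0878. In form: [[[ax, ay, az], [dx, dy, dz], grip], ...]. A call has 1 to 10 rows; each row is the pose to reach, as a shift and turn from the pose commanded when the call began, along the tool's axes at that moment; what a row does not reach only later rows make up. A row lasts 1/12 s, in which the tool goes at most 41.7 mm and 7.16 degrees, less where a joint would pass 70% of its speed; a pose out of reach is approached as far as the arm can. A call with a gripper value outside its range is refused whole. The fingers move at their own pace and stop on an object; FORCE is the grip in N (left out, the last holds). Time passes only in rows, so rows that repeat a pose let the fingers close. It gives the time, the measured TCP pose, the force, the opening and the grip force at its end, in the units of the state.
- state(): the state, without advancing time (a new reading comes with each control period).
- get_image(name): name is "side" or "top"; returns (picture, depth): 400x640x3 uint8, red, green, blue; 400x640 float32, mm along the optical axis (not along the pixel's ray), 0 where there is no reading.
- camera_info(name): a dict with "K" (3x3 intrinsics, pixels), "k1" (the pictures are not rectified: a ray, as slopes to the right and down, at radius r is drawn at 1 + k1 r^2 times it, then the intrinsics apply), "position" and "rotation" of the camera in the world. Camera axes: x right, y down, z forward; pixel columns grow to the right and rows downward; lengths in mm; the calibration is good to about 2 mm. A picture is of the moment at which its call begins. camera_info takes no time and is no camera call.
- close_job(): hands the job in; it is judged then, once.
The state is a dict: "t": time; "q": joint angles; "joint_vel": joint speeds; "effort": joint torques, N m; "tcp_pos": TCP position; "eef_rot": TCP orientation; "ft_force": force on the tool from outside, world axes, zero at the start; "wrist_torque": the same for the moment, N m; "gripper_width": finger opening in mm; "grasp_force": force on a finger pad.
Only numpy, scipy, OpenCV 4.12 (cv2) and the standard library are available. Lean on these libraries where they do the work, as an engineer would, in place of code of your own. Each camera call takes 0.05 s, during which the arm holds its last target. There are 200 camera calls.

TASK

The small cardboard tray lying flat on its stand has to be folded up with the button jar in it. Take the jar off the side panel it stands on and set it upright in the middle of the tray floor, and fold all four walls upright: both long sides (the ones with corner flaps) first, while the two plain ends are still down, then the two ends. Do not tip the jar over, and leave the other things on the table where they are.

Things in the scene. Friction and masses are not known exactly. Their poses are not given: they have to be found in the camera images.
- tray: Fixed wooden stand 100 x 70 x 60 mm with the cardboard tray floor on it: 120 (x) x 90 (y) x 4 mm, top face 64 mm above the table. Origin: on the table under the floor's centre; z up; any yaw. Four cardboard walls, 60 mm wide and 4 mm thick, hinge on the floor's edges: creases at x = +-60 mm and y = +-45 mm, 62 mm above the table (mid-thickness); unfolded they stick out sideways.
- side_a (a joint): Long side wall on the tray's +y edge, 119 mm along the crease; the jar stands on it at the start (value 0). 0 = flat and level, grows as it swings up and inward, 1.57 = upright, stop at 1.62. Stiff crease (0.06 N m, about 1 N at the edge): it stays where it is left. 
- side_b (a joint): Long side wall on the tray's -y edge, 119 mm along the crease. 0 = flat and level, grows as it swings up and inward, 1.57 = upright, stop at 1.62. Stiff crease (0.06 N m, about 1 N at the edge): it stays where it is left. Starts at 0 to 0.4.
- end_a (a joint): Plain end wall on the tray's +x edge, 87 mm along the crease, no flaps. 0 = flat and level, grows as it swings up and inward, 1.57 = upright, stop at 1.62. Stiff crease (0.06 N m, about 1 N at the edge): it stays where it is left. Starts at 0 to 0.4.
- end_b (a joint): Plain end wall on the tray's -x edge, 87 mm along the crease, no flaps. 0 = flat and level, grows as it swings up and inward, 1.57 = upright, stop at 1.62. Stiff crease (0.06 N m, about 1 N at the edge): it stays where it is left. Starts at 0 to 0.4.
- side_a_edge (a point): Middle of the outer free edge of wall side_a, half way through its 4 mm thickness, 60 mm from its crease; 62 mm above the table when flat, with free air underneath. Each end of the wall carries a rigid corner flap 4 mm thick, mid-plane 53.5 mm from the wall's middle, from 10 to 56 mm out from the crease, standing 28 mm above its upper face when flat.
- side_b_edge (a point): Middle of the outer free edge of wall side_b, half way through its 4 mm thickness, 60 mm from its crease; 62 mm above the table when flat, with free air underneath. Each end of the wall carries a rigid corner flap 4 mm thick, mid-plane 53.5 mm from the wall's middle, from 10 to 56 mm out from the crease, standing 28 mm above its upper face when flat.
- end_a_edge (a point): Middle of the outer free edge of wall end_a, half way through its 4 mm thickness, 60 mm from its crease; 62 mm above the table when flat, with free air underneath. 
- end_b_edge (a point): Middle of the outer free edge of wall end_b, half way through its 4 mm thickness, 60 mm from its crease; 62 mm above the table when flat, with free air underneath. 
- jar: Upright round glass button jar with an aluminium lid, 52 mm diameter, 80 mm tall, about 0.2 kg, loose. Origin: centre of its underside; z up along its axis. Starts standing on panel side_a, within 20 mm of the middle of the panel's length.
- cone: Bystander: upright cone of thread, 60 mm diameter at the foot, 34 mm at 105 mm, 120 mm tall, loose. Origin: centre of underside. Stands on the table in one of the four corner gaps between the unfolded panels.
- tin: Bystander: upright steel pin tin, 66 mm diameter, 50 mm tall, loose. Origin: centre of underside. In another corner gap.
- clapper: Bystander: wooden pressing block, 85 (x) x 50 (y) x 40 mm tall, loose, flat on the table. Origin: centre of underside. In another corner gap.
- cutter: Bystander: yellow rotary cutter lying along its x, about 140 mm long (70 mm either side of its origin), 27 mm wide, its blade disc up to 45 mm high at the +x end, loose. Origin: under its middle. In another corner gap; it may reach under a panel.

How it is judged:
By the outcome, as a careful person would: the job done as asked, in the order asked, and still so for the second after the job is handed in, with the robot touching nothing.
It also fails if it takes over 72 s, if anything falls off the work surface, if the arm or the gripper's body presses on something with over 40 N, if the wrist force passes 120 N, or if a joint passes its speed limit or range.

## Working session

There is one attempt and no reset: what is moved stays moved. The work goes in short steps, Python scripts to look and compute and a shell command to move; the robot and the scene stay as the last step left them, time stands still between calls to the robot, and variables do not carry over. Pictures are saved under pics/ and viewed, at most 10 in all, crops included, and the job is handed in when it is done.

```bash
ls; mkdir -p pics
python3 - <<'E'
from cell import *
import cv2,numpy as np
for n in("top","side"):
    im,d=get_image(n); cv2.imwrite(f"pics/{n}0.png",im[:,:,::-1]); np.save(f"pics/{n}0.npy",d)
    c=camera_info(n); print(n,c)
print(state())
E
```

```text
pics
top {'K': array([[399.0033452 ,   0.        , 318.35493454],
       [  0.        , 399.0033452 , 195.76432794],
       [  0.        ,   0.        ,   1.        ]]), 'k1': 0.02658517744531879, 'position': array([469.78074982,  58.01662044, 805.32271852]), 'rotation': array([ 0.71092549, -0.69895649,  0.06893766, -0.03594952])}
side {'K': array([[372.19410606,   0.        , 319.14790454],
       [  0.        , 372.19410606, 198.56156255],
       [  0.        ,   0.        ,   1.        ]]), 'k1': -0.08105709833148918, 'position': array([372.26599065, 544.83949196, 596.34511305]), 'rotation': array([-0.1978245 ,  0.9013769 , -0.3760078 ,  0.08368566])}
{'t': 0.1, 'q': array([-1.16066669e+00,  9.17655702e-02,  1.23176615e+00,  1.62647827e-05,
        1.81983252e+00, -5.67168819e-02]), 'joint_vel': array([ 0.00086575, -0.00097595, -0.00318685,  0.00026217,  0.00082711,
        0.00062782]), 'effort': array([ 2.43309056e-03, -4.47859097e+01, -4.07568848e+01,  6.98887627e-02,
        2.84026796e-02, -1.03341349e-04]), 'tcp_pos': array([ 269.92593522, -535.54082419,  221.63036348]), 'eef_rot': array([ 9.72879421e-01,  2.31311147e-01, -1.47951774e-04, -8.73387146e-04]), 'ft_force': array([-0.62165778, -0.49619451, -0.08619302]), 'wrist_torque': array([ 0.01740304,  0.01111203, -0.02339687]), 'grasp_force': 0.0, 'gripper_width': 87.95945714790804}
```

View pics/top0.png

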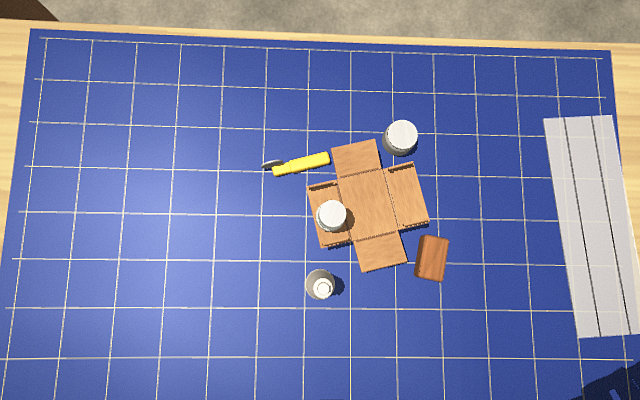

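View pics/side0.png

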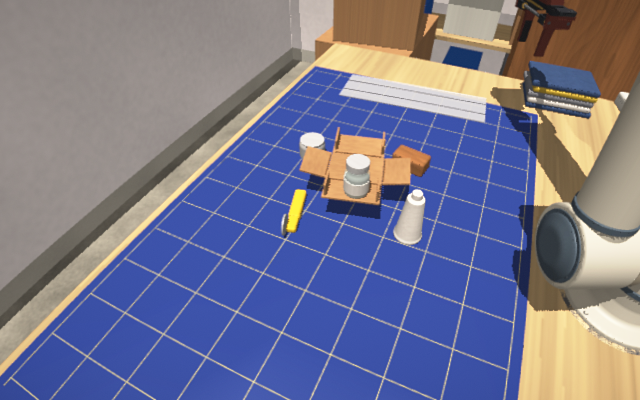

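```bash
cat > h.py <<'E'
from cell import *
import cv2,numpy as np
from scipy.spatial.transform import Rotation as R
np.set_printoptions(precision=1,suppress=True)
def cloud(n,d):
    c=camera_info(n); v,u=np.mgrid[0:400,0:640]
    p=cv2.undistortPoints(np.stack([u,v],-1).reshape(-1,1,2).astype(float),c["K"],np.array([c["k1"],0,0,0])).reshape(400,640,2)
    P=np.concatenate([p,np.ones((400,640,1))],-1)*d[...,None]
    return R.from_quat(c["rotation"]).apply(P.reshape(-1,3)).reshape(400,640,3)+c["position"]
E
python3 - <<'E'
from h import *
d=np.load("pics/top0.npy");W=cloud("top",d)
im=cv2.imread("pics/top0.png")
cv2.imwrite("pics/crop0.png",cv2.resize(im[115:305,250:450],None,fx=3,fy=3,interpolation=cv2.INTER_CUBIC))
for r,c in[(332,216),(360,200),(380,215),(356,155),(345,160),(380,255),(412,195),(408,220),(320,200),(335,238),(402,135),(432,258),(300,165),(322,287),(500,300)]: print(r,c,W[c,r])
Z=W[...,2]; 
# floor points: z 58..70
m=(Z>57)&(Z<71)&(d>0); m[:, :300]=0
u=np.argwhere(m); print(m.sum(), np.median(W[m],0))
# jar lid
for nm,lo,hi,box in[("jar",135,150,(300,360,190,240)),("cone",112,125,(300,345,265,305)),("tin",45,56,(375,425,110,160)),("clap",34,46,(405,460,225,290)),("cut",10,50,(255,335,145,180))]:
    a,b,c,e=box; s=W[c:e,a:b].reshape(-1,3); s=s[(s[:,2]>lo)&(s[:,2]<hi)]
    print(nm,len(s),(s.min(0)+s.max(0))/2,s.max(0)-s.min(0),cv2.minAreaRect(s[:,:2].astype(np.float32)))
E
```

```text
332 216 [535.4   4.5 143.8]
360 200 [574.6 -54.7  64.1]
380 215 [546.7 -92.1  65.5]
356 155 [659.1 -45.8  73.4]
345 160 [650.1 -25.5  68.4]
380 255 [472.5 -89.8  73.3]
412 195 [ 585.  -151.8   71.7]
408 220 [ 538.  -144.2   68.3]
320 200 [572.8  21.   65.9]
335 238 [502.5  -8.   63.3]
402 135 [ 707.9 -140.4   50.4]
432 258 [ 468.5 -196.7   40.4]
300 165 [650.1  59.8  17.1]
322 287 [417.8  18.4 119.7]
500 300 [ 387.9 -344.6   -0.4]
7114 [568.2 -68.3  64.8]
jar 600 [540.2   3.6 141.3] [45.1 45.5 12.1] ((540.8477783203125, 4.247774124145508), (44.95573806762695, 45.321205139160156), 45.78691864013672)
cone 113 [416.   16.6 119.7] [19.8 17.1  6.1] ((415.99969482421875, 16.590503692626953), (19.783130645751953, 17.10133171081543), 1.3750851154327393)
tin 689 [ 710.8 -141.8   49.3] [58.1 58.8  7.6] ((710.665283203125, -141.84530639648438), (58.56528854370117, 58.1229133605957), 88.80168151855469)
clap 1127 [ 469.8 -199.8   39.1] [89.4 60.  10. ] ((469.31207275390625, -199.7522735595703), (49.59849548339844, 85.85797119140625), 79.09054565429688)
cut 792 [655.3  68.9  28.2] [ 52.  136.2  35.9] ((652.1921997070312, 67.64312744140625), (26.776342391967773, 137.85299682617188), 15.848044395446777)
```

View pics/crop0.png

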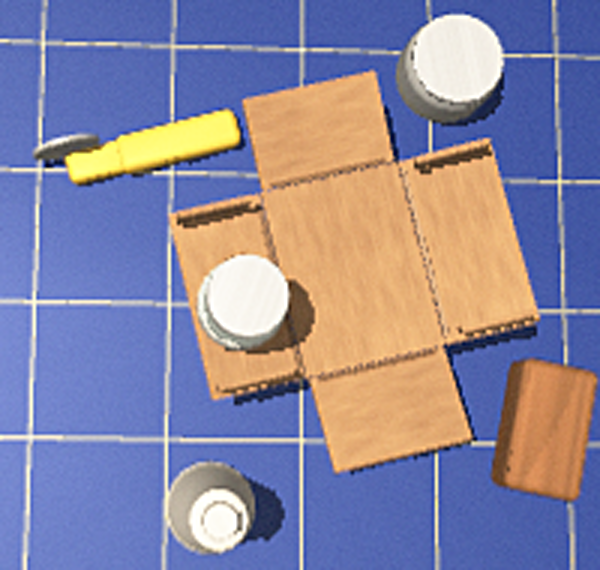

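```bash
cat >> h.py <<'E'
def ray(n,pts,z):
    c=camera_info(n)
    p=cv2.undistortPoints(np.array(pts,float).reshape(-1,1,2),c["K"],np.array([c["k1"],0,0,0])).reshape(-1,2)
    D=R.from_quat(c["rotation"]).apply(np.c_[p,np.ones(len(p))]); o=c["position"]
    return o+D*((z-o[2])/D[:,2])[:,None]
E
python3 - <<'E'
from h import *
c=np.array([(263,190),(401,162),(443,346),(305,378)])/3+[249.7,114.7]
P=ray("top",c,64)[:,:2]; print(P)
# model corners (+x,+y),(+x,-y),(-x,-y),(-x,+y)
M=np.array([(60,45),(60,-45),(-60,-45),(-60,45.)])
C=P.mean(0); yaw=np.angle(np.sum((P-C)@[1,1j]*np.conj(M@[1,1j]))); print("C",C,"yaw",np.degrees(yaw))
d=np.load("pics/top0.npy");W=cloud("top",d)
Rm=np.array([[np.cos(yaw),np.sin(yaw)],[-np.sin(yaw),np.cos(yaw)]])
T=np.dstack([(W[...,:2]-C)@Rm.T,W[...,2]])
x,y,z=T[...,0],T[...,1],T[...,2]; ok=(z>50)&(z<125)&(d>0)
def fit(m,r): 
    A=np.polyfit(r[m],z[m],1); return np.arctan(A[0]),A[1],m.sum()
for lab,m,r in[("end_a",ok&(x>64)&(x<115)&(abs(y)<38),x-60),("end_b",ok&(x<-64)&(x>-115)&(abs(y)<38),-x-60),("side_b",ok&(y<-50)&(y>-100)&(abs(x)<45),-y-45),("side_a",ok&(y>50)&(y<102)&(x>10)&(x<45),y-45)]: print(lab,*fit(m,r))
m=ok&(abs(x)<55)&(abs(y)<38)&(z<80);print("floor z",np.median(z[m]))
for n,p in dict(jar=(540.8,4.2),cone=(416,16.6),tin=(710.7,-141.8),clap=(469,-199.7),cut=(652,67.6)).items(): print(n,Rm@(np.array(p)-C))
# jar body from side camera
d=np.load("pics/side0.npy");W=cloud("side",d).reshape(-1,3); s=W[(W[:,2]>120)&(W[:,2]<150)&(np.hypot(W[:,0]-541,W[:,1]-4)<40)]; print("jar side",len(s),(s.min(0)+s.max(0))/2,s.max(0)-s.min(0))
E
```

```text
[[ 615.8  -11.6]
 [ 636.   -99.8]
 [ 519.2 -124.9]
 [ 498.   -38.4]]
C [567.2 -68.7] yaw 12.789836792260772
end_a 0.19178960056233293 63.91658903121162 1078
end_b 0.1781307891995556 64.15798048880279 1145
side_b 0.19887759460721952 63.79900709384229 1316
side_a 0.018815664336456657 63.66693508234725 391
floor z 63.80809870960735
jar [-9.7 76.9]
cone [-128.6  116.6]
tin [ 123.7 -103.1]
clap [-124.8 -106. ]
cut [112.8 114.1]
jar side 477 [540.    4.5 133.3] [45.4 47.5 26.5]
```

```bash
cat >> h.py <<'E'
C=np.array([567.2,-68.7]);YAW=np.radians(12.8);RT=R.from_euler('z',YAW)
def goal(p,z=(0,0,-1),y=(0,-1,0)):
    """tray-frame TCP p (mm), finger direction z, closing axis y -> turn deg, shift m"""
    s=state(); Rc=R.from_quat(s["eef_rot"]); z=np.array(z,float);z/=np.linalg.norm(z);y=np.array(y,float);y-=z*(y@z);y/=np.linalg.norm(y)
    Rg=RT*R.from_matrix(np.c_[np.cross(y,z),y,z]); P=RT.apply(p)+[*C,0]
    t=np.degrees((Rc.inv()*Rg).as_rotvec()); d=Rc.inv().apply(P-s["tcp_pos"])/1000
    print("turn",np.round(t,1).tolist(),"shift",np.round(d,4).tolist(),"rows",round(max(np.linalg.norm(d)/.0417,np.linalg.norm(t)/7.16),1))
def where():
    s=state(); Rc=RT.inv()*R.from_quat(s["eef_rot"])
    print("t%.1f tray tcp"%s["t"],RT.inv().apply(s["tcp_pos"]-[*C,0]),"z",np.round(Rc.apply([0,0,1]),2),"F",RT.inv().apply(s["ft_force"]),"w%.1f g%.1f"%(s["gripper_width"],s["grasp_force"]),"q",np.round(s["q"],2))
E
python3 - <<'E'
from h import *
goal((-9.7,76.9,215))
E
```

```text
turn [-0.1, 0.0, 13.9] shift [0.4847, -0.36, 0.0073] rows 14.5
```

```bash
python3 -m crank '[[[0,0,7],[0.1,-0.08,0],0.087],[[0,0,14],[0.2,-0.15,0],0.087],[[0,0,14],[0.4,-0.3,0],0.087],[[0,0,14],[0.485,-0.36,0.007],0.087],[[0,0,14],[0.485,-0.36,0.007],0.087],[[0,0,14],[0.485,-0.36,0.007],0.087],[[0,0,14],[0.485,-0.36,0.007],0.087],[[0,0,14],[0.485,-0.36,0.007],0.087],[[0,0,14],[0.485,-0.36,0.007],0.087],[[0,0,14],[0.485,-0.36,0.007],0.087]]' 20
python3 - <<'E'
from h import *
where();goal((-9.7,76.9,108))
E
```

```text
t: 0.93
tcp_pos: [456.8, -161.2, 218.1]
eef_rot: [0.994, 0.111, -0.0, -0.0]
ft_force: [0.6, -0.2, 0.4]
gripper_width: 87.2
grasp_force: 0.0
t0.9 tray tcp [-128.2  -65.8  218.1] z [-0.  0. -1.] F [ 0.5 -0.4  0.4] w87.2 g0.0 q [-0.4 -0.2  1.5 -0.   1.8  0.9]
turn [-0.0, 0.0, -0.1] shift [0.1184, -0.1428, 0.1101] rows 5.2
```

```bash
python3 -m crank '[[[0,0,0],[0.1,-0.12,0],0.087],[[0,0,0],[0.1,-0.12,0],0.087],[[0,0,0],[0.1,-0.12,0],0.087],[[0,0,0],[0.1,-0.12,0],0.087],[[0,0,0],[0.1,-0.12,0],0.087],[[0,0,0],[0.1,-0.12,0],0.087],[[0,0,0],[0.1,-0.12,0],0.087]]'
python3 - <<'E'
from h import *
where();goal((-9.7,76.9,108))
E
```

```text
t: 1.52
tcp_pos: [527.2, -24.5, 217.9]
eef_rot: [0.994, 0.111, -0.001, 0.0]
ft_force: [0.6, 0.5, 0.3]
gripper_width: 86.9
grasp_force: 0.0
t1.5 tray tcp [-29.2  52.  217.9] z [-0. -0. -1.] F [0.7 0.3 0.3] w86.9 g0.0 q [-0.1 -0.1  1.4 -0.   1.8  1.2]
turn [0.0, 0.1, -0.0] shift [0.0196, -0.025, 0.1099] rows 2.7
```

```bash
python3 -m crank '[[[0,0,0],[0.02,-0.025,0.02],0.087],[[0,0,0],[0.02,-0.025,0.05],0.087],[[0,0,0],[0.02,-0.025,0.08],0.087],[[0,0,0],[0.02,-0.025,0.11],0.087],[[0,0,0],[0.02,-0.025,0.11],0.087],[[0,0,0],[0.02,-0.025,0.11],0.087],[[0,0,0],[0.02,-0.025,0.11],0.045],[[0,0,0],[0.02,-0.025,0.11],0.045],[[0,0,0],[0.02,-0.025,0.11],0.045],[[0,0,0],[0.02,-0.025,0.11],0.045]]' 15; python3 -m crank '[[[0,0,0],[0,0,0],0.045],[[0,0,0],[0,0,0],0.045],[[0,0,0],[0,0,0],0.045],[[0,0,0],[0,0,0],0.045]]'
python3 - <<'E'
from h import *
where()
E
```

```text
t: 2.35
tcp_pos: [542.4, 4.4, 110.4]
eef_rot: [0.994, 0.111, 0.002, 0.0]
ft_force: [-1.2, 0.5, 0.1]
gripper_width: 63.7
grasp_force: 0.0
t: 2.68
tcp_pos: [541.9, 4.5, 109.1]
eef_rot: [0.994, 0.111, 0.001, 0.0]
ft_force: [0.5, -1.3, 4.1]
gripper_width: 50.7
grasp_force: 15.0
t2.7 tray tcp [ -8.5  77.  109.1] z [ 0. -0. -1.] F [ 0.2 -1.4  4.1] w50.7 g15.0 q [-0.1 -0.1  1.6 -0.   1.6  1.3]
```

```bash
python3 -m crank '[[[0,0,0],[0,0,-0.012],0.045],[[0,0,0],[0,0,-0.025],0.045],[[0,0,0],[0.003,0.02,-0.025],0.045],[[0,0,0],[0.006,0.045,-0.025],0.045],[[0,0,0],[0.009,0.065,-0.025],0.045],[[0,0,0],[0.0095,0.077,-0.025],0.045],[[0,0,0],[0.0095,0.077,-0.025],0.045],[[0,0,0],[0.0095,0.077,-0.012],0.045],[[0,0,0],[0.0095,0.077,-0.004],0.045],[[0,0,0],[0.0095,0.077,-0.002],0.045]]'
python3 - <<'E'
from h import *
where()
E
```

```text
t: 3.52
tcp_pos: [567.1, -67.4, 108.7]
eef_rot: [0.994, 0.111, -0.001, -0.0]
ft_force: [-0.8, 0.6, 3.5]
gripper_width: 50.9
grasp_force: 15.0
t3.5 tray tcp [  0.2   1.2 108.7] z [-0.  0. -1.] F [-0.6  0.8  3.5] w50.9 g15.0 q [-0.2  0.   1.5 -0.   1.6  1.2]
```

```bash
python3 -m crank '[[[0,0,0],[0,0.0005,0],0.045],[[0,0,0],[0,0.0005,0],0.045],[[0,0,0],[0,0.0005,0],0.045],[[0,0,0],[0,0.0005,0],0.087],[[0,0,0],[0,0.0005,0],0.087],[[0,0,0],[0,0.0005,0],0.087],[[0,0,0],[0,0.0005,0],0.087],[[0,0,0],[0,0.0005,0],0.087],[[0,0,0],[0,0.0005,-0.03],0.087],[[0,0,0],[0,0.0005,-0.07],0.087]]'; python3 -m crank '[[[0,0,0],[0,0,-0.04],0.0],[[0,0,0],[0,0.04,-0.08],0.0],[[0,0,0],[0,0.08,-0.1],0.0],[[0,0,0],[0,0.12,-0.1],0.0],[[0,0,0],[0,0.16,-0.1],0.0],[[0,0,0],[0,0.2,-0.1],0.0],[[0,0,0],[0,0.23,-0.1],0.0],[[0,0,0],[0,0.23,-0.1],0.0]]'
python3 - <<'E'
from h import *
where()
im,d=get_image("top");W=cloud("top",d);s=W[(W[...,2]>134)&(W[...,2]<150)&(np.hypot(W[...,0]-567,W[...,1]+69)<45)]
print("jar",len(s),RT.inv().apply((s.min(0)+s.max(0))/2-[*C,0]),s.max(0)-s.min(0))
cv2.imwrite("pics/p1.png",im[:,:,::-1])
goal((0,-150,110),(0,1,-1),(-1,0,0)); goal((0,-150,110),(0,1,-1),(1,0,0))
E
```

```text
t: 4.35
tcp_pos: [565.7, -68.5, 176.4]
eef_rot: [0.994, 0.111, -0.004, -0.001]
ft_force: [0.6, 0.5, -0.1]
gripper_width: 86.5
grasp_force: 0.0
t: 5.02
tcp_pos: [618.3, -300.4, 275.6]
eef_rot: [0.994, 0.108, -0.003, -0.0]
ft_force: [-0.1, 0.8, -1.8]
gripper_width: 37.2
grasp_force: 0.0
t5.0 tray tcp [  -1.5 -237.2  275.6] z [-0.  0. -1.] F [ 0.1  0.8 -1.8] w37.2 g0.0 q [-0.5  0.4  0.8 -0.   2.   0.8]
jar 594 [ -1.    1.8 140.6] [44.5 45.9 12.9]
turn [35.1, -35.0, 84.5] shift [0.0009, -0.0836, 0.1668] rows 13.7
turn [35.0, 35.2, -85.4] shift [0.0009, -0.0836, 0.1668] rows 13.8
```

```bash
A='[[35,35,-85],[0,-0.02,0.05],0.0]'; python3 -m crank '[[[35,35,-85],[0,-0.02,0.05],0.0],[[35,35,-85],[0,-0.02,0.05],0.0],[[35,35,-85],[0,-0.02,0.05],0.0],[[35,35,-85],[0,-0.02,0.05],0.0],[[35,35,-85],[0,-0.02,0.05],0.0],[[35,35,-85],[0,-0.02,0.05],0.0],[[35,35,-85],[0,-0.02,0.05],0.0],[[35,35,-85],[0,-0.02,0.05],0.0],[[35,35,-85],[0,-0.02,0.05],0.0],[[35,35,-85],[0,-0.02,0.05],0.0]]';  python3 - <<'E'
from h import *
where(); goal((0,-150,50),(0,1,-1),(1,0,0))
E
```

```text
t: 5.9
tcp_pos: [614.0, -272.7, 231.9]
eef_rot: [0.748, 0.595, 0.185, -0.23]
ft_force: [0.8, -0.4, -0.0]
gripper_width: 0.6
grasp_force: 0.0
t5.9 tray tcp [   0.4 -209.3  231.9] z [ 0.1  0.6 -0.8] F [ 0.7 -0.5 -0. ] w0.6 g0.0 q [-0.7  0.6  0.7  0.6  2.2 -0.2]
turn [9.5, 9.7, -22.7] shift [-0.0567, -0.0013, 0.1827] rows 4.6
```

```bash
python3 -m crank '[[[9.5,9.7,-22.7],[0,0,0.03],0.0],[[9.5,9.7,-22.7],[-0.01,0,0.07],0.0],[[9.5,9.7,-22.7],[-0.02,0,0.1],0.0],[[9.5,9.7,-22.7],[-0.04,0,0.12],0.0],[[9.5,9.7,-22.7],[-0.05,0,0.14],0.0],[[9.5,9.7,-22.7],[-0.05,0,0.14],0.0],[[9.5,9.7,-22.7],[-0.05,0,0.14],0.0]]';  python3 - <<'E'
from h import *
where(); goal((0,-140,50),(0,1,-1),(1,0,0))
E
```

```text
t: 6.48
tcp_pos: [602.9, -233.6, 86.9]
eef_rot: [0.579, 0.719, 0.238, -0.301]
ft_force: [0.2, 0.3, 1.1]
gripper_width: 0.7
grasp_force: 0.0
t6.5 tray tcp [  -1.8 -168.7   86.9] z [ 0.   0.7 -0.7] F [0.2 0.3 1.1] w0.7 g0.0 q [-0.7  0.7  0.8  0.6  2.1 -0.7]
turn [0.0, -0.1, -0.5] shift [-0.0059, 0.0018, 0.0464] rows 1.1
```

```bash
python3 -m crank '[[[0,0,0],[-0.006,0.002,0.025],0],[[0,0,0],[-0.006,0.002,0.046],0],[[0,0,0],[0.004,0.002,0.056],0],[[0,0,0],[0.014,0.002,0.066],0],[[0,0,0],[0.024,0.002,0.077],0],[[0,0,0],[0.024,0.002,0.077],0],[[0,0,0],[0.024,0.002,0.077],0]]';  python3 - <<'E'
from h import *
where(); goal((0,-97,50),(0,1,-1),(1,0,0))
im,d=get_image("side");cv2.imwrite("pics/p2.png",cv2.resize(im[90:270,240:480,::-1],None,fx=3,fy=3,interpolation=cv2.INTER_CUBIC))
E
```

```text
t: 7.07
tcp_pos: [590.7, -165.0, 53.5]
eef_rot: [0.579, 0.721, 0.238, -0.297]
ft_force: [-0.0, -0.7, -0.3]
gripper_width: 0.3
grasp_force: 0.0
t7.1 tray tcp [  1.6 -99.1  53.5] z [ 0.   0.7 -0.7] F [-0.2 -0.7 -0.3] w0.3 g0.0 q [-0.6  0.6  1.1  0.6  2.  -0.7]
turn [0.2, 0.2, -0.2] shift [-0.001, -0.0016, 0.0039] rows 0.1
```

View pics/p2.png

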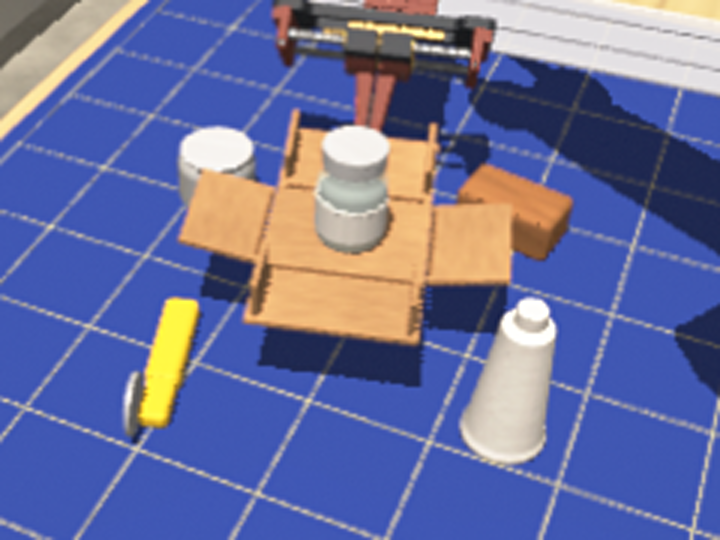

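The jar (crop 352,190) is upright mid-floor. The finger is under the edge of side_b (crop 368,125), so I'll fold it now.

```bash
python3 -m crank '[[[0,0,0],[0.005,-0.0015,0.002],0],[[0,0,0],[0.014,-0.0015,-0.004],0],[[0,0,0],[0.024,-0.0015,-0.006],0],[[0,0,0],[0.034,-0.0015,-0.007],0],[[0,0,0],[0.043,-0.0015,-0.007],0],[[0,0,0],[0.048,-0.0015,-0.005],0],[[0,0,0],[0.053,-0.0015,-0.003],0],[[0,0,0],[0.057,-0.0015,0],0],[[0,0,0],[0.061,-0.0015,0.003],0],[[0,0,0],[0.061,-0.0015,0.003],0]]';  python3 - <<'E'
from h import *
where()
im,d=get_image("side");cv2.imwrite("pics/p3.png",cv2.resize(im[90:270,240:480,::-1],None,fx=3,fy=3,interpolation=cv2.INTER_CUBIC))
goal((0,-52.5,95),(0,1,-1),(1,0,0))
E
```

```text
t: 7.95
tcp_pos: [578.5, -120.7, 91.2]
eef_rot: [0.579, 0.72, 0.238, -0.299]
ft_force: [0.3, -3.0, 2.1]
gripper_width: 0.4
grasp_force: 1.7
t8.0 tray tcp [ -0.5 -53.2  91.2] z [ 0.   0.7 -0.7] F [-0.4 -2.9  2.1] w0.4 g1.7 q [-0.6  0.5  1.1  0.6  2.  -0.7]
turn [0.1, 0.1, -0.4] shift [0.0033, 0.0005, -0.0022] rows 0.1
```

View pics/p3.png

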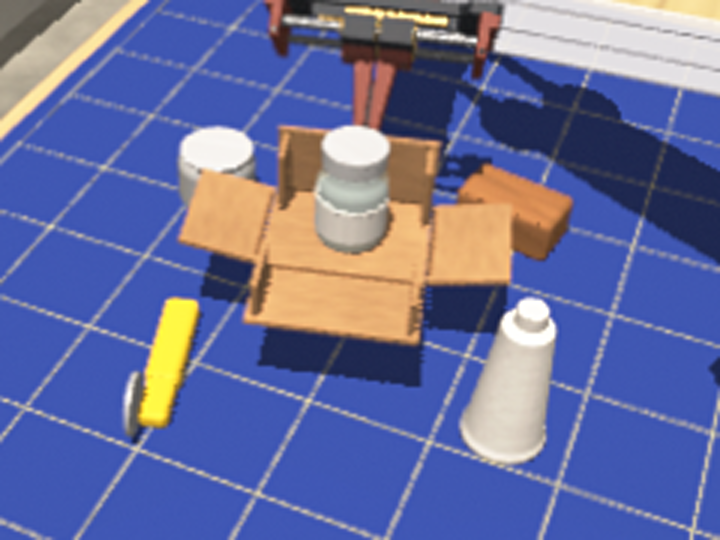

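Run:
```python
from h import *
im,d=get_image("side");W=cloud("side",d);T=RT.inv().apply((W.reshape(-1,3)-[*C,0]))
x,y,z=T.T; m=(abs(x)<46)&(abs(x)>30)&(y<-30)&(y>-62)&(z>75)&(z<118)
A=np.polyfit(z[m],y[m],1);print(m.sum(),"theta",np.pi/2+np.arctan(A[0]),"y at z62",np.polyval(A,62))
A=np.linalg.lstsq(np.c_[x[m],z[m],np.ones(m.sum())],y[m],rcond=None)[0];print(A, np.std(y[m]-np.c_[x[m],z[m],np.ones(m.sum())]@A))
m=(abs(x)<46)&(abs(y+45)<20)&(z>115)&(z<130);print("top edge",m.sum(),np.median(y[m]),np.percentile(z[m],98))
```

```text
215 theta 1.626225361337873 y at z62 -43.124645546565624
[  0.    0.1 -46.5] 1.1644750639416914
top edge 95 -41.13108160266788 123.2714667226611
```

```bash
python3 -m crank '[[[0,0,0],[-0.004,0,-0.03],0],[[0,0,0],[-0.004,0,-0.07],0],[[0,0,0],[0,0,-0.11],0],[[0,0,0],[0.02,0,-0.14],0],[[0,-7,0],[0.05,0,-0.17],0],[[0,-14,0],[0.085,0,-0.2],0],[[0,-21,0],[0.11,0,-0.18],0],[[0,-28,0],[0.135,0,-0.155],0],[[0,-35,0],[0.16,0,-0.13],0],[[0,-42,0],[0.185,0,-0.105],0]]'
python3 - <<'E'
from h import *
where(); goal((0,190,230),(0,-1,-1),(1,0,0)); goal((0,150,60),(0,-1,-1),(1,0,0))
E
```

```text
t: 8.88
tcp_pos: [566.5, -64.5, 296.9]
eef_rot: [0.626, 0.779, 0.014, -0.018]
ft_force: [0.5, 2.0, 0.6]
gripper_width: 0.5
grasp_force: 0.0
t8.9 tray tcp [  0.2   4.2 296.9] z [ 0.   0.1 -1. ] F [0.9 1.8 0.6] w0.5 g0.0 q [-0.2  0.1  1.1  0.1  2.  -0.4]
turn [-0.1, -47.6, -0.4] shift [0.1825, -0.0015, 0.0754] rows 6.7
turn [-0.1, -47.6, -0.4] shift [0.1347, -0.0012, 0.2434] rows 6.7
```

```bash
python3 -m crank '[[[0,-7,0],[0.04,0,0],0],[[0,-14,0],[0.08,0,0.01],0],[[0,-21,0],[0.12,0,0.02],0],[[0,-28,0],[0.15,0,0.04],0],[[0,-35,0],[0.18,0.003,0.07],0],[[0,-42,0],[0.18,0.006,0.1],0],[[0,-48,0],[0.17,0.008,0.14],0],[[0,-48,0],[0.16,0.008,0.17],0],[[0,-48,0],[0.16,0.008,0.17],0],[[0,-48,0],[0.16,0.008,0.17],0]]'
python3 - <<'E'
from h import *
where(); goal((8,140,38),(0,-1,-1),(1,0,0)); goal((8,98,38),(0,-1,-1),(1,0,0))
E
```

```text
t: 9.72
tcp_pos: [536.8, 100.5, 132.6]
eef_rot: [0.577, 0.721, -0.243, 0.296]
ft_force: [0.2, -0.6, 1.5]
gripper_width: 0.5
grasp_force: 0.0
t9.7 tray tcp [  7.8 171.7 132.6] z [-0.  -0.7 -0.7] F [ 0.  -0.6  1.5] w0.5 g0.0 q [ 0.6  0.1  1.5 -0.7  1.8  0.3]
turn [-0.6, 0.1, 0.1] shift [0.0446, 0.0012, 0.0892] rows 2.4
turn [-0.6, 0.1, 0.1] shift [0.0149, 0.0015, 0.119] rows 2.9
```

```bash
python3 -m crank '[[[0,0,0],[0.02,0.001,0.03],0],[[0,0,0],[0.04,0.001,0.06],0],[[0,0,0],[0.045,0.001,0.089],0],[[0,0,0],[0.045,0.001,0.089],0],[[0,0,0],[0.037,0.001,0.097],0],[[0,0,0],[0.029,0.001,0.105],0],[[0,0,0],[0.022,0.001,0.112],0],[[0,0,0],[0.015,0.001,0.119],0],[[0,0,0],[0.015,0.001,0.119],0]]'
python3 - <<'E'
from h import *
where(); goal((8,98,38),(0,-1,-1),(1,0,0))
E
```

```text
t: 10.47
tcp_pos: [555.6, 28.2, 41.5]
eef_rot: [0.579, 0.72, -0.24, 0.298]
ft_force: [0.9, 0.4, -1.1]
gripper_width: 0.7
grasp_force: 0.2
t10.5 tray tcp [10.2 97.  41.5] z [-0.  -0.7 -0.7] F [ 1.   0.2 -1.1] w0.7 g0.2 q [ 0.4  0.1  1.7 -0.8  1.5  0.3]
turn [-0.3, -0.1, -0.3] shift [0.0032, -0.0022, 0.0018] rows 0.1
```

```bash
python3 -m crank '[[[0,0,0],[-0.009,-0.002,-0.008],0],[[0,0,0],[-0.021,-0.002,-0.014],0],[[0,0,0],[-0.031,-0.002,-0.017],0],[[0,0,0],[-0.041,-0.002,-0.017],0],[[0,0,0],[-0.05,-0.002,-0.017],0],[[0,0,0],[-0.055,-0.002,-0.015],0],[[0,0,0],[-0.06,-0.002,-0.012],0],[[0,0,0],[-0.064,-0.002,-0.008],0],[[0,0,0],[-0.067,-0.002,-0.005],0],[[0,0,0],[-0.067,-0.002,-0.005],0]]'
python3 - <<'E'
from h import *
where()
im,d=get_image("top");W=cloud("top",d);T=RT.inv().apply((W.reshape(-1,3)-[*C,0]));x,y,z=T.T
for s in(1,-1):
    m=(abs(x)<46)&(abs(y-s*45)<20)&(z>112)&(z<135);print(s,m.sum(),np.median(y[m]),np.percentile(y[m],[5,95]))
im,d=get_image("side");cv2.imwrite("pics/p4.png",cv2.resize(im[90:270,240:480,::-1],None,fx=3,fy=3,interpolation=cv2.INTER_CUBIC))
E
```

```text
t: 11.3
tcp_pos: [562.0, -15.3, 90.2]
eef_rot: [0.578, 0.72, -0.242, 0.297]
ft_force: [0.0, 0.7, 0.1]
gripper_width: 0.1
grasp_force: 0.1
t11.3 tray tcp [ 6.8 53.2 90.2] z [-0.  -0.7 -0.7] F [0.2 0.7 0.1] w0.1 g0.1 q [ 0.4  0.1  1.7 -0.8  1.6  0.2]
1 220 43.99690798564692 [26.5 62.5]
-1 177 -40.77730078364185 [-43.5 -38.9]
```

View pics/p4.png

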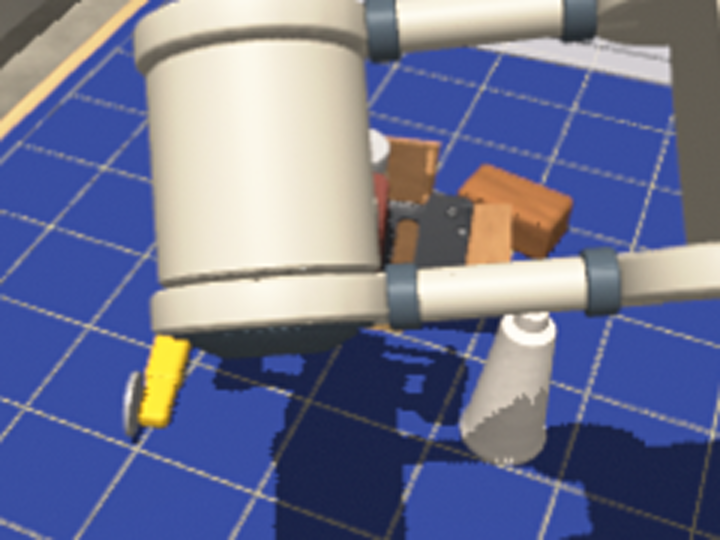

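```bash
python3 -m crank '[[[0,0,0],[0.003,0,-0.03],0],[[0,0,0],[0.003,0,-0.07],0],[[0,0,0],[0,0,-0.11],0],[[0,0,0],[-0.02,0,-0.14],0],[[0,7,0],[-0.05,0,-0.17],0],[[0,14,0],[-0.08,0,-0.2],0],[[0,21,0],[-0.08,0,-0.2],0],[[0,28,0],[-0.08,0,-0.2],0],[[0,35,0],[-0.08,0,-0.2],0],[[0,42,0],[-0.08,0,-0.2],0]]'
python3 - <<'E'
from h import *
where(); goal((-180,0,260),(1,0,-1),(0,-1,0)); goal((-180,0,260),(1,0,-1),(0,1,0))
im,d=get_image("top");W=cloud("top",d);T=RT.inv().apply((W.reshape(-1,3)-[*C,0]));x,y,z=T.T
for s in(1,-1):
    m=(abs(x)<46)&(abs(x)>28)&(abs(y-s*45)<20)&(z>112)&(z<135);print(s,m.sum(),np.median(y[m]),np.percentile(y[m],[5,95]))
E
```

```text
t: 12.23
tcp_pos: [544.7, 69.4, 290.1]
eef_rot: [0.626, 0.78, -0.015, 0.018]
ft_force: [0.2, 0.1, -1.4]
gripper_width: 0.6
grasp_force: 0.0
t12.2 tray tcp [  8.6 139.6 290.1] z [-0.  -0.1 -1. ] F [ 0.2  0.1 -1.4] w0.6 g0.0 q [ 0.1 -0.   1.2 -0.1  1.9 -0.1]
turn [-33.1, 37.4, 85.7] shift [-0.1391, -0.1878, 0.0368] rows 13.9
turn [-37.2, -33.0, -84.1] shift [-0.1391, -0.1878, 0.0368] rows 13.7
  return _methods._mean(a, axis=axis, dtype=dtype,
  ret = ret.dtype.type(ret / rcount)
Traceback (most recent call last):
IndexError: index -1 is out of bounds for axis 0 with size 0
```

```bash
python3 -m crank '[[[-33,37,86],[-0.03,-0.03,0],0],[[-33,37,86],[-0.06,-0.06,0],0],[[-33,37,86],[-0.09,-0.1,0],0],[[-33,37,86],[-0.12,-0.14,0],0],[[-33,37,86],[-0.139,-0.18,0],0],[[-33,37,86],[-0.139,-0.18,0],0],[[-33,37,86],[-0.139,-0.18,0],0],[[-33,37,86],[-0.139,-0.18,0],0],[[-33,37,86],[-0.139,-0.18,0],0],[[-33,37,86],[-0.139,-0.18,0],0]]'
python3 - <<'E'
from h import *
where(); goal((-180,0,150),(1,0,-1),(0,-1,0))
im,d=get_image("top");W=cloud("top",d);T=RT.inv().apply((W.reshape(-1,3)-[*C,0]));x,y,z=T.T
for s in(1,-1):
    m=(abs(x)<46)&(abs(x)>28)&(abs(y-s*45)<20)&(z>112)&(z<135);print(s,m.sum(),np.mean(y[m]))
cv2.imwrite("pics/p5.png",cv2.resize(im[115:305,250:450,::-1],None,fx=3,fy=3))
E
```

```text
t: 13.12
tcp_pos: [398.2, -105.9, 295.4]
eef_rot: [0.904, 0.319, 0.284, -0.024]
ft_force: [0.4, 0.2, -0.8]
gripper_width: 0.5
grasp_force: 0.0
t13.1 tray tcp [-173.     1.2  295.4] z [ 0.5  0.1 -0.8] F [ 0.5  0.1 -0.8] w0.5 g0.0 q [-0.8 -0.8  1.9  0.6  1.8  0.3]
turn [-8.7, 10.9, 23.5] shift [-0.0825, -0.0218, 0.118] rows 3.8
1 70 43.560523414453684
-1 69 -41.02734650451542
```

View pics/p5.png

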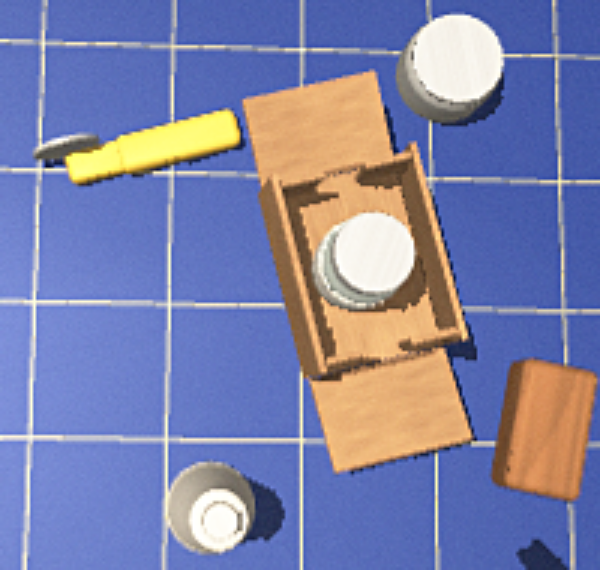

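```bash
python3 -m crank '[[[0,0,10],[-0.02,-0.005,0.03],0],[[-8,8,20],[-0.04,-0.01,0.06],0],[[-8,8,23],[-0.06,-0.02,0.09],0],[[-8,8,23],[-0.08,-0.022,0.118],0],[[-8,8,23],[-0.08,-0.022,0.118],0],[[-8,8,23],[-0.08,-0.022,0.118],0]]'
python3 - <<'E'
from h import *
where(); goal((-155,0,50),(1,0,-1),(0,-1,0)); goal((-155,0,50),(.8,0,-1),(0,-1,0))
E
```

```text
t: 13.67
tcp_pos: [424.3, -136.9, 150.0]
eef_rot: [0.929, 0.121, 0.345, -0.056]
ft_force: [-0.2, 0.0, 0.8]
gripper_width: 0.5
grasp_force: 0.0
t13.7 tray tcp [-154.5  -34.8  150. ] z [ 0.7  0.  -0.8] F [-0.2  0.1  0.8] w0.5 g0.0 q [-0.9 -0.8  2.2  0.7  1.5  0.5]
turn [-2.5, 4.2, 1.0] shift [-0.0652, -0.0328, 0.0768] rows 2.5
turn [-2.4, -2.2, 1.1] shift [-0.0652, -0.0328, 0.0768] rows 2.5
```

```bash
python3 -m crank '[[[0,0,0],[0,0,0],0],[[0,0,0],[0,0,0],0]]';python3 - <<'E'
from h import *
where(); goal((-145,-10,80),(.7,0,-1),(0,-1,0))
E
```

```text
t: 13.83
tcp_pos: [426.2, -138.2, 157.3]
eef_rot: [0.928, 0.122, 0.348, -0.052]
ft_force: [-0.2, -0.2, 1.9]
gripper_width: 0.9
grasp_force: 0.0
t13.8 tray tcp [-152.9  -36.6  157.3] z [ 0.7  0.  -0.8] F [-0.3 -0.1  1.9] w0.9 g0.0 q [-0.9 -0.9  2.2  0.7  1.5  0.5]
turn [-2.0, -6.2, 1.5] shift [-0.0443, -0.0254, 0.0643] rows 2.0
```

```bash
python3 -m crank '[[[-2,-6,1.5],[0,0,0],0],[[-2,-10,1.5],[-0.02,-0.01,0.02],0],[[-2,-14,1.5],[-0.04,-0.025,0.04],0],[[-2,-14,1.5],[-0.044,-0.025,0.064],0],[[-2,-14,1.5],[-0.044,-0.025,0.064],0],[[-2,-14,1.5],[-0.044,-0.025,0.064],0]]';python3 - <<'E'
from h import *
where(); print(state()["q"].round(3).tolist());goal((-138,-10,50),(.5,0,-1),(0,-1,0))
E
```

```text
t: 14.33
tcp_pos: [427.9, -109.8, 78.4]
eef_rot: [0.966, 0.109, 0.233, -0.027]
ft_force: [-0.4, -0.9, 0.7]
gripper_width: 0.5
grasp_force: 0.0
t14.3 tray tcp [-144.9   -9.2   78.4] z [ 0.5  0.  -0.9] F [-0.6 -0.8  0.7] w0.5 g0.0 q [-0.6 -0.8  2.2  0.3  1.4  0.7]
[-0.601, -0.767, 2.23, 0.351, 1.358, 0.727]
turn [-0.1, -0.6, 0.0] shift [-0.0068, 0.0008, 0.0285] rows 0.7
```

```bash
python3 -m crank '[[[0,0,0],[-0.007,0.001,0.015],0],[[0,0,0],[-0.007,0.001,0.029],0],[[0,0,0],[-0.007,0.001,0.03],0],[[0,0,0],[0.001,0.001,0.033],0],[[0,0,0],[0.008,0.001,0.037],0],[[0,0,0],[0.008,0.001,0.037],0]]';python3 - <<'E'
from h import *
where(); print(state()["q"].round(3).tolist());goal((-119,-10,48),(.5,0,-1),(0,-1,0))
E
```

```text
t: 14.83
tcp_pos: [452.1, -107.0, 50.3]
eef_rot: [0.966, 0.107, 0.234, -0.026]
ft_force: [-0.0, 0.0, 0.3]
gripper_width: 0.6
grasp_force: 0.0
t14.8 tray tcp [-120.7  -11.8   50.3] z [ 0.5 -0.  -0.9] F [0.  0.  0.3] w0.6 g0.0 q [-0.6 -0.7  2.2  0.3  1.2  0.8]
[-0.551, -0.678, 2.23, 0.343, 1.254, 0.746]
turn [0.1, -0.7, -0.1] shift [0.0005, -0.0018, 0.0028] rows 0.1
```

```bash
python3 -m crank '[[[0,0,0],[0.011,0,-0.009],0],[[0,0,0],[0.019,0,-0.015],0],[[0,0,0],[0.029,0,-0.0195],0],[[0,0,0],[0.038,0,-0.022],0],[[0,0,0],[0.047,0,-0.023],0],[[0,0,0],[0.0555,0,-0.023],0],[[0,0,0],[0.061,0,-0.0215],0],[[0,0,0],[0.0665,0,-0.019],0],[[0,0,0],[0.0665,0,-0.019],0],[[0,0,0],[0.0665,0,-0.019],0]]';python3 - <<'E'
from h import *
where()
im,d=get_image("side");cv2.imwrite("pics/p6.png",cv2.resize(im[90:270,240:480,::-1],None,fx=3,fy=3,interpolation=cv2.INTER_CUBIC))
E
```

```text
t: 15.67
tcp_pos: [500.3, -94.7, 93.8]
eef_rot: [0.966, 0.107, 0.233, -0.027]
ft_force: [-0.5, 0.4, -0.0]
gripper_width: 0.8
grasp_force: 0.0
t15.7 tray tcp [-71.  -10.5  93.8] z [ 0.5  0.  -0.9] F [-0.4  0.5 -0. ] w0.8 g0.0 q [-0.5 -0.6  2.1  0.3  1.3  0.8]
```

View pics/p6.png

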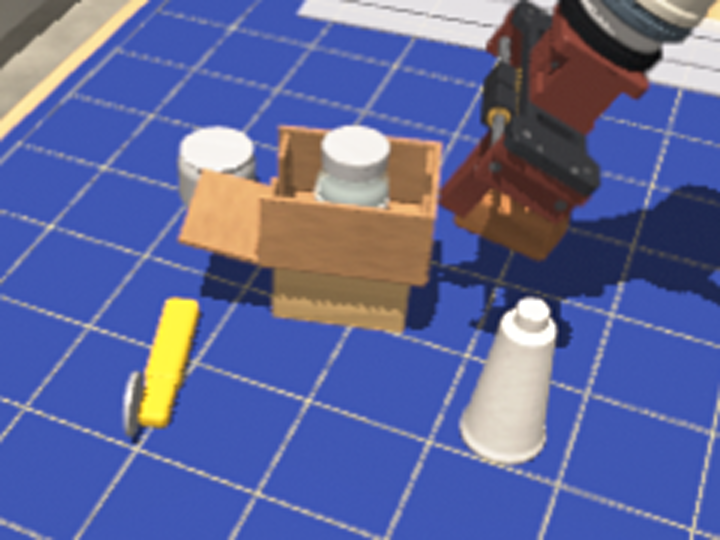

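```bash
python3 -m crank '[[[0,0,0],[-0.006,0,-0.03],0],[[0,0,0],[-0.006,0,-0.07],0],[[0,0,0],[0,0,-0.11],0],[[0,0,0],[0.02,0,-0.15],0],[[0,-6,0],[0.04,0,-0.19],0],[[0,-12,0],[0.06,0,-0.2],0],[[0,-20,0],[0.08,-0.02,-0.2],0],[[0,-26,0],[0.1,-0.05,-0.19],0],[[0,-26,0],[0.13,-0.08,-0.175],0],[[0,-26,0],[0.16,-0.11,-0.16],0]]';python3 - <<'E'
from h import *
where(); goal((103,160,240),(0,-1,-1),(1,0,0))
im,d=get_image("top");W=cloud("top",d);T=RT.inv().apply((W.reshape(-1,3)-[*C,0]));x,y,z=T.T
m=(abs(y)<38)&(abs(x+60)<20)&(z>112)&(z<135);print(m.sum(),np.mean(x[m]),np.percentile(x[m],[10,50,90]))
E
```

```text
t: 16.55
tcp_pos: [541.8, 23.9, 308.3]
eef_rot: [0.994, 0.111, 0.008, -0.002]
ft_force: [1.3, -0.8, 0.0]
gripper_width: 0.0
grasp_force: 0.0
t16.6 tray tcp [ -4.3  95.9 308.3] z [ 0.  0. -1.] F [ 1.1 -1.   0. ] w0.0 g0.0 q [-0.  -0.   1.2  0.   2.   1.3]
turn [-34.7, -36.0, -85.3] shift [0.106, -0.064, 0.0702] rows 13.8
177 -56.077356004596986 [-59.5 -56.7 -52. ]
```

```bash
python3 -m crank '[[[-34.7,-36,-85.3],[0.03,-0.02,0],0],[[-34.7,-36,-85.3],[0.06,-0.04,0],0],[[-34.7,-36,-85.3],[0.09,-0.064,0],0],[[-34.7,-36,-85.3],[0.106,-0.064,0],0],[[-34.7,-36,-85.3],[0.106,-0.064,0],0],[[-34.7,-36,-85.3],[0.106,-0.064,0],0],[[-34.7,-36,-85.3],[0.106,-0.064,0],0],[[-34.7,-36,-85.3],[0.106,-0.064,0.02],0],[[-34.7,-36,-85.3],[0.106,-0.064,0.04],0],[[-34.7,-36,-85.3],[0.106,-0.064,0.07],0]]';python3 - <<'E'
from h import *
where(); goal((103,140,144),(0,-1,-1),(1,0,0))
E
```

```text
t: 17.43
tcp_pos: [631.5, 107.9, 243.3]
eef_rot: [0.751, 0.591, -0.179, 0.232]
ft_force: [-0.1, 0.2, -0.5]
gripper_width: 0.6
grasp_force: 0.0
t17.4 tray tcp [101.8 158.  243.3] z [-0.1 -0.6 -0.8] F [-0.   0.2 -0.5] w0.6 g0.0 q [ 0.4  0.4  1.  -0.6  2.   0.5]
turn [-9.1, -9.9, -23.5] shift [0.0413, -0.0053, 0.0919] rows 3.8
```

```bash
python3 -m crank '[[[-9,-10,-23.5],[0.01,0,0.02],0],[[-9,-10,-23.5],[0.02,-0.003,0.045],0],[[-9,-10,-23.5],[0.03,-0.005,0.07],0],[[-9,-10,-23.5],[0.041,-0.005,0.085],0],[[-9,-10,-23.5],[0.041,-0.005,0.085],0],[[-9,-10,-23.5],[0.041,-0.005,0.085],0]]';python3 - <<'E'
from h import *
where(); goal((103,80,84),(0,-1,-1),(1,0,0));goal((103,34,38),(0,-1,-1),(1,0,0))
E
```

```text
t: 17.93
tcp_pos: [634.7, 94.0, 147.1]
eef_rot: [0.579, 0.72, -0.243, 0.296]
ft_force: [0.1, 0.3, 0.1]
gripper_width: 0.5
grasp_force: 0.0
t17.9 tray tcp [101.8 143.7 147.1] z [-0.  -0.7 -0.7] F [0.2 0.2 0.1] w0.5 g0.0 q [ 0.5  0.3  1.3 -0.8  1.7  0.2]
turn [-0.6, 0.0, -0.1] shift [-0.0004, 0.0022, 0.0896] rows 2.2
turn [-0.6, 0.0, -0.1] shift [-0.0004, 0.0029, 0.1547] rows 3.7
```

```bash
python3 -m crank '[[[0,0,0],[0,0.001,0.03],0],[[0,0,0],[0,0.001,0.06],0],[[0,0,0],[0,0.001,0.09],0],[[0,0,0],[0,0.001,0.11],0],[[0,0,0],[0,0.001,0.13],0],[[0,0,0],[0,0.001,0.145],0],[[0,0,0],[0,0.001,0.155],0],[[0,0,0],[0,0.001,0.155],0]]';python3 - <<'E'
from h import *
where(); goal((103,34,38),(0,-1,-1),(1,0,0))
im,d=get_image("top");cv2.imwrite("pics/p7.png",cv2.resize(im[115:305,250:450,::-1],None,fx=3,fy=3))
E
```

```text
t: 18.6
tcp_pos: [661.5, -11.3, 39.9]
eef_rot: [0.58, 0.72, -0.238, 0.297]
ft_force: [-0.6, 6.1, -2.6]
gripper_width: 0.3
grasp_force: 5.9
t18.6 tray tcp [104.7  35.1  39.9] z [-0.  -0.7 -0.7] F [ 0.8  6.  -2.6] w0.3 g5.9 q [ 0.3  0.3  1.4 -0.8  1.5  0.2]
turn [-0.3, -0.3, -0.4] shift [0.0005, -0.0017, 0.0021] rows 0.1
```

View pics/p7.png

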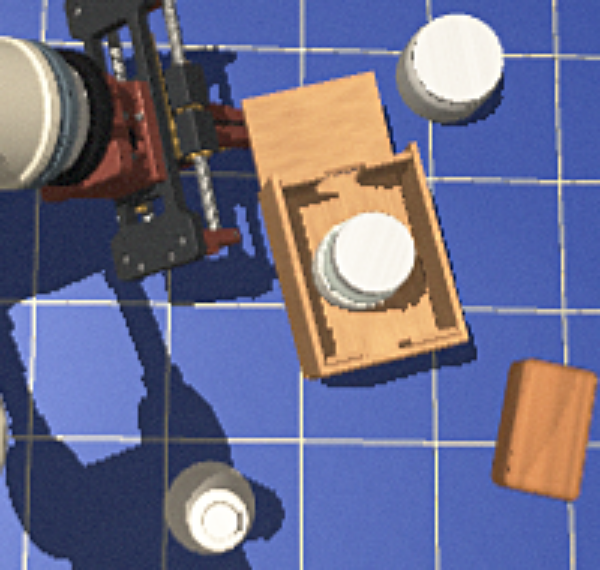

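```bash
python3 -m crank '[[[0,0,0],[-0.002,0,-0.005],0],[[0,0,0],[-0.006,0,-0.009],0],[[0,0,0],[-0.011,0,-0.014],0],[[0,0,0],[-0.017,0,-0.02],0],[[0,0,0],[-0.022,0,-0.025],0],[[0,0,0],[-0.026,0,-0.029],0],[[0,0,0],[-0.026,0,-0.029],0]]';python3 - <<'E'
from h import *
where()
im,d=get_image("top");W=cloud("top",d);T=RT.inv().apply((W.reshape(-1,3)-[*C,0]));x,y,z=T.T
m=(abs(y)<20)&(x>64)&(x<125)&(z>58)&(z<130);A=np.polyfit(x[m],z[m],1);print(m.sum(),"theta",np.arctan(A[0]),"xmax",np.percentile(x[m],98),"zmax",np.percentile(z[m],98))
E
```

```text
t: 19.23
tcp_pos: [660.8, -10.8, 81.2]
eef_rot: [0.579, 0.72, -0.24, 0.299]
ft_force: [0.4, 0.4, 0.4]
gripper_width: 0.7
grasp_force: 0.2
t19.2 tray tcp [104.1  35.7  81.2] z [-0.  -0.7 -0.7] F [0.5 0.3 0.4] w0.7 g0.2 q [ 0.3  0.3  1.4 -0.8  1.5  0.2]
479 theta 0.910094986656132 xmax 97.20541003410212 zmax 111.03818969245745
```

```bash
python3 -m crank '[[[0,0,0],[-0.003,-0.004,-0.003],0],[[0,0,0],[-0.003,-0.008,-0.003],0],[[0,0,0],[-0.003,-0.012,-0.003],0],[[0,0,0],[-0.003,-0.016,-0.003],0],[[0,0,0],[-0.003,-0.02,-0.003],0],[[0,0,0],[-0.003,-0.024,-0.003],0],[[0,0,0],[-0.003,-0.028,-0.003],0],[[0,0,0],[-0.003,-0.028,-0.003],0]]';python3 - <<'E'
from h import *
where()
im,d=get_image("top");W=cloud("top",d);T=RT.inv().apply((W.reshape(-1,3)-[*C,0]));x,y,z=T.T
m=(abs(y)<30)&(x>45)&(x<100)&(z>112)&(z<135);print(m.sum(),"edge x",np.percentile(x[m],[10,50,90]))
im,d=get_image("side");W=cloud("side",d);T=RT.inv().apply((W.reshape(-1,3)-[*C,0]));x,y,z=T.T
m=(abs(y)<30)&(x>45)&(x<100)&(z>112)&(z<135);print(m.sum(),"side edge x",np.percentile(x[m],[10,50,90]) if m.any() else 0)
E
```

```text
t: 19.95
tcp_pos: [631.4, -17.0, 82.4]
eef_rot: [0.579, 0.72, -0.242, 0.297]
ft_force: [1.0, 0.3, 0.0]
gripper_width: 0.5
grasp_force: 0.1
t19.9 tray tcp [74.  36.2 82.4] z [-0.  -0.7 -0.7] F [1.  0.1 0. ] w0.5 g0.1 q [ 0.3  0.2  1.5 -0.8  1.5  0.2]
169 edge x [53.2 62.8 65.9]
34 side edge x [52.5 62.2 65.1]
```

```bash
python3 -m crank '[[[0,0,0],[0,-0.0015,0],0],[[0,0,0],[0,-0.003,0],0],[[0,0,0],[0,-0.003,0],0]]';python3 - <<'E'
from h import *
where()
im,d=get_image("top");W=cloud("top",d);T=RT.inv().apply((W.reshape(-1,3)-[*C,0]));x,y,z=T.T
m=(abs(y)<30)&(x>45)&(x<100)&(z>112)&(z<135);print(m.sum(),"edge x",np.percentile(x[m],[10,50,90]))
E
```

```text
t: 20.3
tcp_pos: [629.2, -17.5, 82.3]
eef_rot: [0.579, 0.72, -0.241, 0.297]
ft_force: [1.2, 0.1, 0.6]
gripper_width: 0.4
grasp_force: 0.4
t20.3 tray tcp [71.8 36.2 82.3] z [-0.  -0.7 -0.7] F [ 1.2 -0.1  0.6] w0.4 g0.4 q [ 0.3  0.2  1.5 -0.8  1.5  0.2]
160 edge x [53.  59.8 62.8]
```

```bash
python3 -m crank '[[[0,0,0],[0,0.008,0],0],[[0,0,0],[0,0.015,-0.02],0],[[0,0,0],[0,0.02,-0.06],0],[[0,0,0],[0,0.02,-0.1],0],[[0,0,0],[0,0.02,-0.14],0],[[0,0,0],[-0.03,0.02,-0.18],0],[[0,0,0],[-0.05,0.02,-0.21],0],[[0,0,0],[-0.03,0.02,-0.25],0],[[0,0,0],[0,0.02,-0.28],0],[[0,0,0],[0,0.02,-0.28],0]]';python3 - <<'E'
from h import *
where()
im,d=get_image("top");W=cloud("top",d);T=RT.inv().apply((W.reshape(-1,3)-[*C,0]));x,y,z=T.T
for lab,m,v in[("a",(abs(y)<35)&(abs(x-60)<20),x),("b",(abs(y)<35)&(abs(x+60)<20),x),("sa",(abs(x)<45)&(abs(y-45)<17),y),("sb",(abs(x)<45)&(abs(y+45)<17),y)]:
    k=m&(z>115)&(z<130)&(np.hypot(x,y)>38);print(lab,k.sum(),np.percentile(v[k],[10,50,90]))
s=W[(W[...,2]>134)&(W[...,2]<150)&(np.hypot(W[...,0]-567,W[...,1]+69)<45)];print("jar",RT.inv().apply((s.min(0)+s.max(0))/2-[*C,0]))
im2,_=get_image("side")
f=lambda i,a,b:cv2.resize(i[a:a+190,b:b+200,::-1],None,fx=2,fy=3,interpolation=cv2.INTER_CUBIC)
cv2.imwrite("pics/p8.png",np.hstack([f(im,115,250),f(im2,85,270)]))
E
```

```text
t: 21.18
tcp_pos: [606.4, 186.1, 281.3]
eef_rot: [0.578, 0.722, -0.239, 0.297]
ft_force: [1.1, -0.1, -0.8]
gripper_width: 0.4
grasp_force: 0.0
t21.2 tray tcp [ 94.7 239.8 281.3] z [-0.  -0.7 -0.7] F [ 1.1 -0.4 -0.8] w0.4 g0.0 q [ 0.6  0.4  1.  -0.8  2.   0.1]
a 175 [53.2 59.9 62.9]
b 149 [-59.4 -56.8 -52.3]
sa 155 [41.4 43.4 45.4]
sb 157 [-43.2 -40.9 -39.3]
jar [ -1.    1.6 140.8]
```

View pics/p8.png

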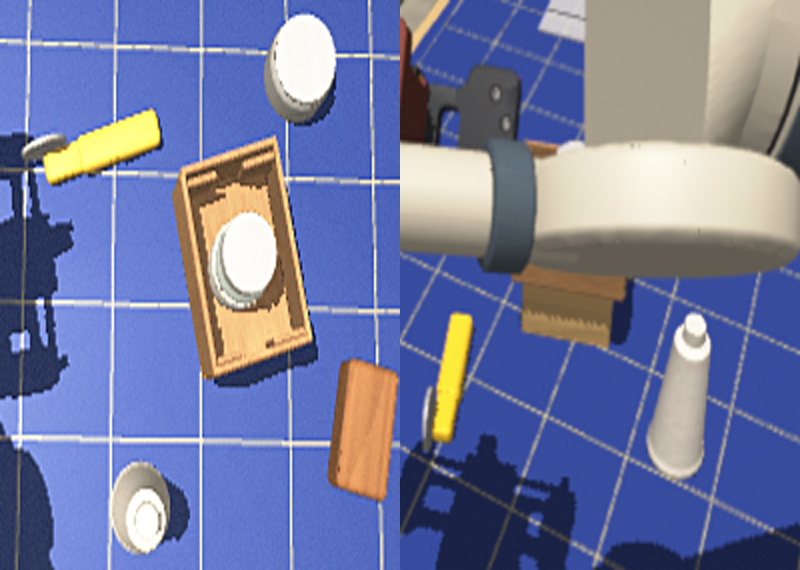

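The pictures show all four walls upright (within about 2–3°), the jar standing in the middle, and the other things where they were. The arm is clear of everything.

```bash
python3 -c "
from cell import *
print(close_job())"
```

```text
the job is handed in; nothing more can be done
None
```

The job is handed in at about 21 s: the jar stands upright in the middle of the tray floor, all four walls are upright (long sides folded first, then the ends), and the other things look unmoved in the last pictures.

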